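# Sweep the drying box's lid clear, break its seal and hold it ajar

## Task

Three aluminium offcuts lie on the shut lid of the drying box: sweep them all off the lid onto the worktop with the bench brush, not with the fingers, and set the brush down on the worktop. Then take the lid's bar handle and pull the lid up until its sticky seal lets go, without letting the front edge rise more than 50 mm, and finish while still holding the lid by its handle, steady, with the front edge about 25 mm up. Leave the vial, the chip holder and the micropipette where they are.

Things in the scene. Friction and masses are not known exactly. Their poses are not given: they have to be found in the camera images.
- drybox: white drying box fixed to the worktop, 160 (x) x 190 (y) x 60 mm high, open-topped under its lid. Origin at the centre of its underside; x points to the hinged rim, away from the robot; -x is the front with the handle; z up. Place and yaw vary
- lid (a joint): angle of the grey lid, rad: 0 shut, grows as the front edge rises (stop at 0.45). Turns about the box's y axis through lid_hinge; front edge 166 mm from the hinge: 25 mm up is 0.15, 50 mm is 0.31. Falls shut (resealing) when let go. Upward force needed at the bar: about 17 N to break it free in the first half mm, then 10 N at 1.5 mm of lift, 5 N at 7 mm, 3 N at 22 mm (pulled too hard, it flies up)
- lid_hinge (a point): middle of the hinge line, at the far rim of the box: 83 mm along +x and 62 mm above the box's origin; its frame turns with the lid, y along the hinge line. The lid weighs 0.25 kg
- lid_bar (a point): middle of the lid's steel bar handle: a round bar of 12 mm diameter along the box's y, 68 mm long between two 10 mm posts, its centre 30 mm above the lid's upper face, 148 mm in front of the hinge line and 40 mm above it (102 mm above the worktop when shut). Its frame turns with the lid; grip it from above across the bar between the posts
- lid_top (a point): middle of the part of the lid's upper face that lies behind the handle: 16 mm along +x from the box's origin, 72 mm above the worktop when shut. The lid is a 166 (x) x 196 (y) x 10 mm plate, its upper face flat behind the bar except two 2 mm steel hinge leaves within 26 mm of the hinge line
- brush: loose bench brush standing on its bristles, 96 (x) x 26 (y) x 76 mm high, 0.1 kg: stiff black bristle block 88 x 20 x 22 mm at the bottom, wooden block above it (up to z = 36 mm), wooden grip ridge 80 (x) x 16 (y) mm on top from z = 36 to 76 mm. Origin at the centre of the bristles' underside, x along its length, z up
- brush_grip (a point): middle of the brush's grip ridge, 62 mm above the bristles' underside and 14 mm below the ridge's top; grip it across its 16 mm width (brush y)
- offcut_1: offcut of aluminium section, loose, lying flat on the lid at the start; origin at the centre of its underside, z up. Angle section, 20 x 20 x 16 mm, 20 g
- offcut_2: offcut of aluminium section, loose, lying flat on the lid at the start; origin at the centre of its underside, z up. Tee section, 18 x 22 x 16 mm, 20 g
- offcut_3: offcut of aluminium section, loose, lying flat on the lid at the start; origin at the centre of its underside, z up. Channel section, 22 x 20 x 15 mm, 20 g. All three lie behind the handle, within 32 mm of point lid_top along the box's x and within 45 mm of it along the box's y
- vial_3: small white screw vial, 22 mm diameter, 46 mm high, standing on the worktop to the front left of the box; bystander. Origin at the centre of its underside
- chip_holder: clamp frame with a glass chip, 50 x 85 x 15 mm, lying on the worktop to the left of the box's far end; bystander. Origin at the centre of its underside
- micropipette: white micropipette, 27 x 238 x 27 mm, lying on the worktop on the right, behind the brush; bystander. Origin at the middle of its underside

How it is judged (in metres and radians):
On the way, in this order (a step that is already met when the one before it is completed fails the run):
1. all three offcuts are off the lid and down on the worktop while the lid is still shut (height (world z) of offcut_1 between -0.03 and 0.03 m and height (world z) of offcut_2 between -0.03 and 0.03 m and height (world z) of offcut_3 between -0.03 and 0.03 m and (x of offcut_1 in the frame of drybox above 0.077 m or x of offcut_1 in the frame of drybox below -0.077 m or y of offcut_1 in the frame of drybox above 0.092 m or y of offcut_1 in the frame of drybox below -0.092 m) and (x of offcut_2 in the frame of drybox above 0.077 m or x of offcut_2 in the frame of drybox below -0.077 m or y of offcut_2 in the frame of drybox above 0.092 m or y of offcut_2 in the frame of drybox below -0.092 m) and (x of offcut_3 in the frame of drybox above 0.077 m or x of offcut_3 in the frame of drybox below -0.077 m or y of offcut_3 in the frame of drybox above 0.092 m or y of offcut_3 in the frame of drybox below -0.092 m) and value of joint lid below 0.03 rad), for 0.2 s.
2. the fingers have pulled the lid off its seal (value of joint lid above 0.06 rad and contact force between the fingers and lid above 0.5 N), for 0.1 s.
At the end, for the whole second after the job is handed in: The fingers hold the lid at 0.10 to 0.21 rad (front edge about 16 to 35 mm up), steady, with nothing else propping it; the three offcuts lie on the worktop outside the box; the brush is let go and lies or stands on the worktop, off the box (value of joint lid between 0.1 and 0.21 rad and velocity of joint lid between -0.05 and 0.05 rad/s and contact force between the fingers and lid above 0.5 N and contact force between brush and lid below 0.1 N and contact force between brush and drybox below 0.5 N and contact force between the fingers and brush below 0.1 N and height (world z) of brush between -0.03 and 0.035 m and (x of brush in the frame of drybox above 0.077 m or x of brush in the frame of drybox below -0.077 m or y of brush in the frame of drybox above 0.092 m or y of brush in the frame of drybox below -0.092 m) and height (world z) of offcut_1 between -0.03 and 0.03 m and height (world z) of offcut_2 between -0.03 and 0.03 m and height (world z) of offcut_3 between -0.03 and 0.03 m and (x of offcut_1 in the frame of drybox above 0.077 m or x of offcut_1 in the frame of drybox below -0.077 m or y of offcut_1 in the frame of drybox above 0.092 m or y of offcut_1 in the frame of drybox below -0.092 m) and (x of offcut_2 in the frame of drybox above 0.077 m or x of offcut_2 in the frame of drybox below -0.077 m or y of offcut_2 in the frame of drybox above 0.092 m or y of offcut_2 in the frame of drybox below -0.092 m) and (x of offcut_3 in the frame of drybox above 0.077 m or x of offcut_3 in the frame of drybox below -0.077 m or y of offcut_3 in the frame of drybox above 0.092 m or y of offcut_3 in the frame of drybox below -0.092 m)); the arm keeps its last pose, push and grip.
It fails at once if the lid's front edge rises more than about 50 mm (0.32 rad) (value of joint lid above 0.32 rad).
It fails at once if the lid is opened with an offcut still on it (value of joint lid above 0.06 rad and height (world z) of any of offcut_1, offcut_2, offcut_3 above 0.05 m).
It fails at once if an offcut is pushed or picked with the fingers or the arm (contact force between any of the fingers, the arm and offcut_1 above 0.3 N or contact force between any of the fingers, the arm and offcut_2 above 0.3 N or contact force between any of the fingers, the arm and offcut_3 above 0.3 N).
It fails at once if a bystander (vial, chip holder, micropipette) is moved by more than 25 mm or the vial knocked over (distance of any of vial_3, chip_holder, micropipette from where it was at the start of the episode above 0.025 m or angle between vial_3's own z axis and vertical above 0.5 rad).
It also fails if it takes over 66 s, if anything falls off the work surface, if the arm or the gripper's body presses on something with over 40 N, if the wrist force passes 120 N, or if a joint passes its speed limit or range.

## Robot

A 6-joint arm with a two-finger parallel gripper is mounted at the origin on a cart in front of the work surface, level with it; the furniture and walls round the work are solid. World frame = base frame: x ahead of the robot, y to its left, z up, the work surface at z = 0. Lengths are in mm, angles in rad, forces in N, time in s.
With the tool pointing down it reaches from about 300 to 775 mm from the base axis. Payload 14.6 kg.
Tool frame: the origin (TCP) lies midway between the tips of the shut fingers; the grasp point (between the pads) lies 19 mm behind it; z points along the fingers, y is the line along which they close (so a half turn about z gives the same grasp; the last joint's range is limited). The gripper opens to 85 mm and grips with 20 to 120 N. Pads are 22 mm wide; open, the fingers measure 114 mm over their backs; the gripper's body (76 mm by 85 mm) begins 54 mm behind the grasp point. The pads swing forward as they close: fully open they stand 13 mm farther back than shut.
Start: joints at [-1.193, 0.3, 1.521, -0, 1.321, -0.067], TCP at [236.645, -496.476, 231.281] pointing down, gripper open.
Joint ranges: [-3.03, 3.03], [-0.79, 2.21], [0.23, 2.52], [-1.04, 4.18], [0, 3.07], [-2.55, 2.55]. Speed limits (rad/s): [2.22, 2.22, 2.57, 3.14, 3.14, 3.14].

## Interface

Orientations are given as a rotation vector (axis times angle).
In Python, from rig import get_obs, vision, r gives the robot as it stands. The module is installed in compiled form; this text tells all that it offers.
- The arm moves only by the shell command python3 -m pendant 'ROWS'. ROWS is JSON, a list of rows, each an object of numbers: "grip": the finger opening in mm, from 0 to 85.4; "x", "y", "z": the shift along the world's x, y, z scaled (see below); "turn": the turn about the world's z scaled (see below). A call has 1 to 8 rows; each row is the pose to reach, as a shift and turn from the pose commanded when the call began; what a row does not reach only later rows make up. The controller multiplies each number of a shift by 0.1 m and each number of a turn by pi/2 rad. A row lasts 1/8 s, in which the tool goes at most 62.5 mm and 10.7 degrees, less where a joint would pass 70% of its speed; a pose out of reach is approached as far as the arm can. A call with a number of a shift or a turn outside -1 to 1 is refused whole. A call with a gripper value outside its range is refused whole. The fingers move at their own pace and stop on an object; the grip force is fixed at half the most. Time passes only in rows, so rows that repeat a pose let the fingers close. It gives the time, the measured TCP pose, the force, the opening and the grip force at its end, in the units of the state.
- get_obs(): the state, without advancing time (a new reading comes with each control period).
- vision.grab_frame(name): name is "scene" or "side" or "wrist"; returns a dict with "image" (480x640x3 uint8, blue, green, red), "vfov" (degrees; the focal length in pixels is half the picture's height over the tangent of half this angle, whatever the lens; pixels are square), "cx", "cy" (the principal point, pixels), "xyz" and "attitude" of the camera in the world. Camera axes: x right, y down, z forward; pixel columns grow to the right and rows downward; lengths in mm; the calibration is good to about 2 mm. A picture is of the moment at which its call begins. There is no depth.
- r.close_job(): hands the job in; it is judged then, once.
The state is a dict: "time": time; "qpos": joint angles; "joint_velocities": joint speeds; "effort": joint torques, N m; "position": TCP position; "orientation": TCP orientation; "contact_force": force on the tool from outside, world axes, zero at the start; "wrist_torque": the same for the moment, N m; "gripper_width": finger opening in mm; "gripper_force": force on a finger pad.
Only numpy, scipy, OpenCV 4.12 (cv2) and the standard library are available. Lean on these libraries where they do the work, as an engineer would, in place of code of your own. Each camera call takes 0.05 s, during which the arm holds its last target. There are 200 camera calls.

## Working session

There is one attempt and no reset: what is moved stays moved. The work goes in short steps, Python scripts to look and compute and a shell command to move; the robot and the scene stay as the last step left them, time stands still between calls to the robot, and variables do not carry over. Pictures are saved under pics/ and viewed, at most 10 in all, crops included, and the job is handed in when it is done.

```bash
mkdir -p pics; cat > h.py <<'E'
import numpy as np, cv2
from scipy.spatial.transform import Rotation as R
from rig import get_obs, vision, r
def cam(n,save=None):
    f=vision.grab_frame(n)
    if save: cv2.imwrite('pics/'+save,f['image'])
    return f
def rot(f):
    a=np.array(f['attitude'],float)
    return R.from_rotvec(a).as_matrix() if a.size==3 else a.reshape(3,3)
def ray(f,u,v):
    F=240/np.tan(np.radians(f['vfov'])/2)
    d=rot(f)@np.array([(u-f['cx'])/F,(v-f['cy'])/F,1.]); return np.array(f['xyz'],float),d/np.linalg.norm(d)
def atz(f,u,v,z):
    o,d=ray(f,u,v); return o+d*(z-o[2])/d[2]
def tri(*rs):
    A=0;b=0
    for o,d in rs:
        P=np.eye(3)-np.outer(d,d);A=A+P;b=b+P@o
    p=np.linalg.solve(A,b); return p,[np.linalg.norm((np.eye(3)-np.outer(d,d))@(p-o)) for o,d in rs]
E
python3 - <<'E'
from h import *
import pickle
D={}
for n in ('scene','side','wrist'):
    f=cam(n,n+'0.png'); D[n]=f
    print(n,f['vfov'],f['cx'],f['cy'],np.round(f['xyz'],1),np.round(f['attitude'],3).tolist())
pickle.dump(D,open('d0.pkl','wb'))
o=get_obs(); print(o)
E
```

```text
scene 42.6085517999608 330.84576573202764 232.94622572285206 [-264.7 -667.4 1194.2] [-2.205, 0.985, -0.367]
side 50.23460360425843 318.11040913821245 242.5575544290019 [-78.  902.9 562.9] [-0.773, 2.289, -1.455]
wrist 68.99057854880367 323.31314393865705 231.4818164214759 [ 299.  -467.2  372.9] [2.457, -1.55, -0.212]
{'time': 0.15, 'qpos': array([-1.19258493e+00,  3.00353179e-01,  1.52142758e+00, -1.52377580e-06,
        1.32068844e+00, -6.65888338e-02]), 'joint_velocities': array([-3.63604121e-05, -2.39612169e-03, -2.13067588e-03, -6.11553500e-04,
        1.47485197e-03, -1.06945244e-03]), 'effort': array([-1.22546589e-03, -5.43670034e+01, -3.61890686e+01, -1.09059972e-04,
        3.10613272e-03,  6.71084308e-06]), 'position': array([ 236.59193356, -496.32264271,  230.8509388 ]), 'orientation': array([-3.06337342e+00, -6.92754670e-01,  2.15897174e-04]), 'contact_force': array([0.20858546, 0.04418411, 0.08634316]), 'wrist_torque': array([ 0.01408435,  0.00960058, -0.03787386]), 'gripper_force': 0.0, 'gripper_width': 85.3396104013435}
```

View pics/scene0.png

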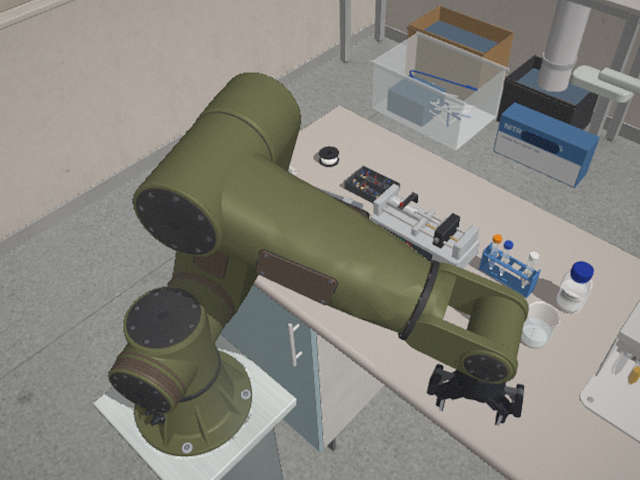

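View pics/side0.png

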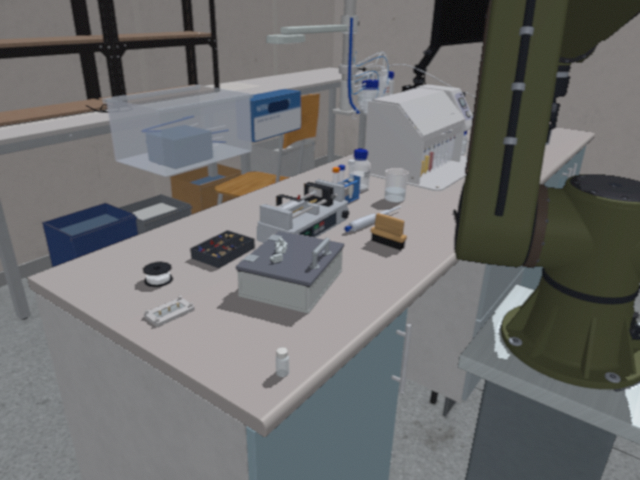

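```bash
python3 - <<'E'
from h import *
import pickle
D=pickle.load(open('d0.pkl','rb'));f=D['side']
for n,u,v,z in [('lidmid',291,255,72),('bar',322,255,102),('brush',390,225,70),('brushbase',388,245,0),('vial',282,374,0),('chip',168,313,0),('pip',370,222,10),('ps',262,240,0),('ps2',345,212,0),('rail box',222,260,0),
 ('lidcorner',240,263,72),('lc2',310,283,72),('lc3',343,241,72),('lc4',272,233,72)]: print(n,np.round(atz(f,u,v,z)))
w=D['wrist'];print(rot(w)[:,2],np.round(atz(w,320,240,0)))
E
```

```text
lidmid [537. 156.  72.]
bar [451. 163. 102.]
brush [ 454. -122.   70.]
brushbase [ 470. -152.    0.]
vial [362. 393.   0.]
chip [655. 392.   0.]
pip [ 572. -230.   10.]
ps [739.  27.   0.]
ps2 [ 680. -268.    0.]
rail box [737. 169.   0.]
lidcorner [595. 249.  72.]
lc2 [434. 225.  72.]
lc3 [490.  29.  72.]
lc4 [642.  97.  72.]
[-0.24213844 -0.1152658  -0.96337053] [ 195. -513.    0.]
```

View pics/wrist0.png

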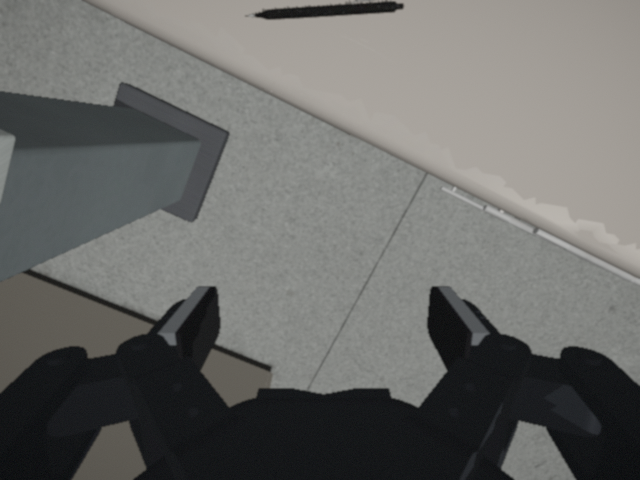

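```bash
python3 -m pendant '[{"x":0.25,"y":0.5,"z":0.3},{"x":0.5,"y":0.95,"z":0.6},{"x":0.5,"y":0.95,"z":0.6}]' && python3 -m pendant '[{"x":0.25,"y":0.5},{"x":0.5,"y":0.95},{"x":0.5,"y":0.95}]' && python3 -m pendant '[{"x":0.25,"y":0.5},{"x":0.5,"y":0.95},{"x":0.5,"y":0.95},{"x":0.5,"y":0.95}]'
python3 - <<'E'
from h import *
import pickle
D={n:cam(n,n+'1.png') for n in ('scene','side','wrist')}
pickle.dump(D,open('d1.pkl','wb'))
print(get_obs()['position'])
a=np.hstack([D['wrist']['image'],D['scene']['image']]);cv2.imwrite('pics/ws1.png',D['wrist']['image'])
E
```

```text
[ 236.61376573 -496.42777484  231.08524113]invalid input
```

View pics/wrist1.png

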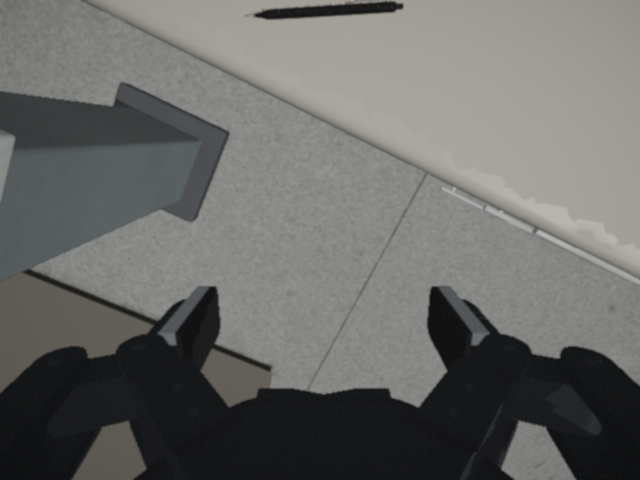

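```bash
python3 -m pendant '[{"grip":85,"x":0.25,"y":0.5,"z":0.3,"turn":0},{"grip":85,"x":0.5,"y":0.95,"z":0.6,"turn":0},{"grip":85,"x":0.5,"y":0.95,"z":0.6,"turn":0}]'; python3 -m pendant '[{"grip":85,"x":0.25,"y":0.5,"z":0,"turn":0},{"grip":85,"x":0.5,"y":0.95,"z":0,"turn":0},{"grip":85,"x":0.5,"y":0.95,"z":0,"turn":0}]'; python3 -m pendant '[{"grip":85,"x":0.25,"y":0.5,"z":0,"turn":0},{"grip":85,"x":0.5,"y":0.95,"z":0,"turn":0},{"grip":85,"x":0.5,"y":0.95,"z":0,"turn":0},{"grip":85,"x":0.5,"y":0.95,"z":0,"turn":0}]'
python3 - <<'E'
from h import *
import pickle
D={n:cam(n,n+'2.png') for n in ('scene','side','wrist')}
pickle.dump(D,open('d1.pkl','wb'))
E
```

```text
time: 0.68
position: [288.2, -400.0, 293.9]
orientation: [3.059, 0.697, 0.003]
contact_force: [0.3, -0.6, 0.0]
gripper_width: 85.0
gripper_force: 0.0
time: 1.05
position: [337.5, -304.9, 290.9]
orientation: [-3.063, -0.697, 0.0]
contact_force: [0.6, -0.1, 0.7]
gripper_width: 85.1
gripper_force: 0.0
time: 1.55
position: [386.4, -212.4, 290.9]
orientation: [-3.064, -0.692, 0.001]
contact_force: [0.3, -0.4, -0.0]
gripper_width: 85.2
gripper_force: 0.0
```

View pics/wrist2.png

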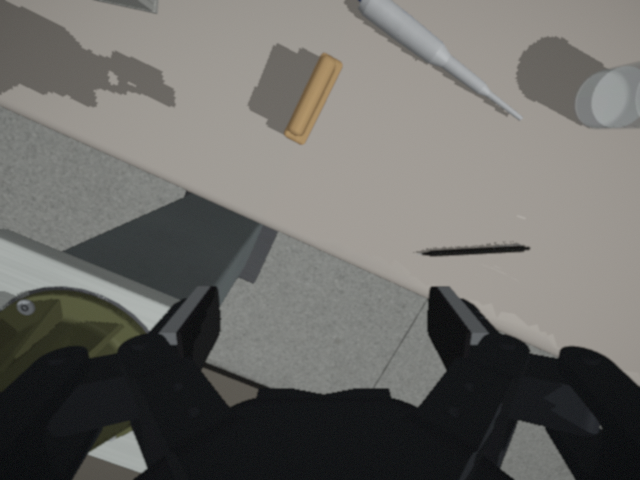

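```bash
cat >> h.py <<'E'
def wood(f,box=None):
    h=cv2.cvtColor(f['image'],cv2.COLOR_BGR2HSV); m=cv2.inRange(h,(10,100,90),(24,255,255))
    if box: 
        k=np.zeros_like(m);k[box[1]:box[3],box[0]:box[2]]=1;m*=k
    n,l,s,c=cv2.connectedComponentsWithStats(m); i=1+np.argmax(s[1:,4]); 
    cs,_=cv2.findContours((l==i).astype('uint8'),0,1); return c[i],s[i].tolist(),cv2.minAreaRect(cs[0])
E
python3 - <<'E'
from h import *
import pickle
D=pickle.load(open('d1.pkl','rb'));w=D['wrist'];s=D['side']
c,st,q=wood(w);print(c,st,q)
c2,st2,q2=wood(s,(350,200,430,260));print(c2,st2)
p,q_=atz(w,332,58,76),atz(w,295,138,76);print(p,q_,(p+q_)/2,np.linalg.norm(p-q_),np.degrees(np.arctan2(*(p-q_)[1::-1])))
print(tri(ray(w,*c),ray(s,*c2)))
print('micropip ends', atz(w,362,5,20),atz(w,518,118,10))
cv2.imwrite('pics/sidecrop.png',cv2.resize(s['image'][190:400,130:440],None,fx=2.5,fy=2.5,interpolation=cv2.INTER_CUBIC))
E
```

```text
[312.73391662  98.04220278] [285, 54, 56, 90, 1943] ((312.4000244140625, 98.20001220703125), (22.360679626464844, 90.33714294433594), 26.56505012512207)
[388.76302521 227.86386555] [372, 214, 34, 28, 595]
[ 513.96252999 -161.66213766   76.        ] [ 433.40624431 -160.01803953   76.        ] [ 473.68438715 -160.8400886    76.        ] 80.5730613900777 -1.1692049435224734
(array([ 476.41498582, -158.30874962,   43.87935411]), [np.float64(0.44088771123874954), np.float64(0.44088771123863474)])
micropip ends [ 582.83349405 -164.53289435   20.        ] [ 561.31097683 -378.84352828   10.        ]
```

View pics/sidecrop.png

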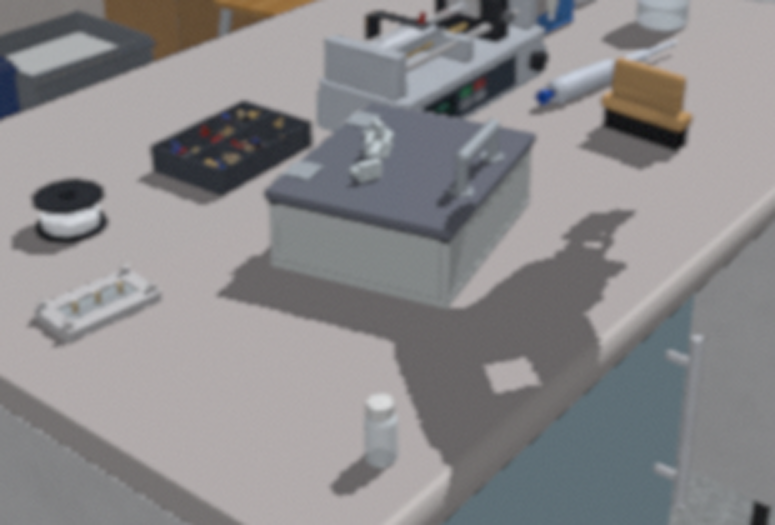

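```bash
python3 -m pendant '[{"grip":85,"x":0.3,"y":0.2,"z":-0.3,"turn":-0.1},{"grip":85,"x":0.6,"y":0.4,"z":-0.6,"turn":-0.2},{"grip":85,"x":0.88,"y":0.52,"z":-0.9,"turn":-0.283},{"grip":85,"x":0.88,"y":0.52,"z":-1,"turn":-0.283},{"grip":85,"x":0.88,"y":0.52,"z":-1,"turn":-0.283}]'
python3 - <<'E'
from h import *
import pickle
D={'wrist':cam('wrist','wrist3.png'),'scene':cam('scene','scene3.png')}
pickle.dump(D,open('d3.pkl','wb'))
w=D['wrist'];c,st,q=wood(w);print(c,st,q, get_obs()['position'])
D1=pickle.load(open('d1.pkl','rb'));f=D1['wrist']
print(tri(ray(f,*wood(f)[0]),ray(w,*c)), atz(w,*c,76))
E
```

```text
time: 2.33
position: [474.0, -160.2, 191.0]
orientation: [-3.141, -0.002, 0.002]
contact_force: [0.3, -0.3, 0.0]
gripper_width: 85.1
gripper_force: 0.0
[319.86983686 212.6525512 ] [306, 159, 30, 112, 2881] ((320.00115966796875, 214.465576171875), (27.604286193847656, 111.4854736328125), 1.9749338626861572) [ 474.37861683 -160.36622245  192.303811  ]
(array([ 477.33234916, -157.49466523,   36.36767803]), [np.float64(0.13578396531078288), np.float64(0.13578396531080622)]) [ 486.10679037 -157.72763148   76.        ]
```

View pics/wrist3.png

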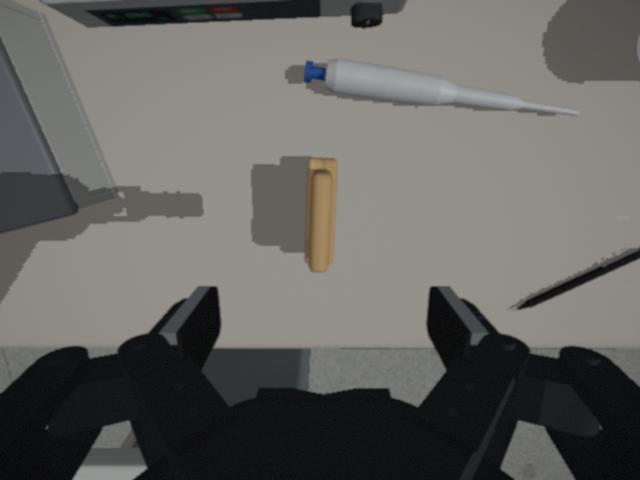

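```bash
python3 -m pendant '[{"grip":85,"x":0.03,"y":0.02,"z":-0.5,"turn":0},{"grip":85,"x":0.03,"y":0.02,"z":-0.9,"turn":0},{"grip":85,"x":0.03,"y":0.02,"z":-0.9,"turn":0}]'; python3 -m pendant '[{"grip":85,"x":0,"y":0,"z":-0.3,"turn":0},{"grip":85,"x":0,"y":0,"z":-0.55,"turn":0},{"grip":10,"x":0,"y":0,"z":-0.55,"turn":0},{"grip":10,"x":0,"y":0,"z":-0.55,"turn":0},{"grip":10,"x":0,"y":0,"z":-0.55,"turn":0},{"grip":10,"x":0,"y":0,"z":-0.55,"turn":0},{"grip":10,"x":0,"y":0,"z":-0.55,"turn":0},{"grip":10,"x":0,"y":0,"z":-0.55,"turn":0}]'
```

```text
time: 2.8
position: [476.5, -157.6, 100.4]
orientation: [-3.14, -0.0, 0.005]
contact_force: [0.3, 0.2, 0.5]
gripper_width: 84.8
gripper_force: 0.0
time: 3.8
position: [478.2, -157.7, 47.4]
orientation: [3.141, 0.0, 0.002]
contact_force: [-1.3, 1.2, 8.7]
gripper_width: 15.2
gripper_force: 58.8
```

```bash
python3 -m pendant '[{"grip":10,"x":0,"y":0,"z":0.4,"turn":0},{"grip":10,"x":0,"y":0.1,"z":0.9,"turn":0},{"grip":10,"x":0,"y":0.5,"z":1,"turn":0},{"grip":10,"x":0,"y":1,"z":1,"turn":0},{"grip":10,"x":0,"y":1,"z":1,"turn":0}]'; python3 -m pendant '[{"grip":10,"x":0,"y":0.4,"z":0.4,"turn":0.1},{"grip":10,"x":0,"y":0.9,"z":0.8,"turn":0.178},{"grip":10,"x":0,"y":1,"z":1,"turn":0.178},{"grip":10,"x":0,"y":1,"z":1,"turn":0.178},{"grip":10,"x":0,"y":1,"z":1,"turn":0.178}]'
python3 - <<'E'
from h import *
import pickle
D={'wrist':cam('wrist','wrist4.png'),'scene':cam('scene','scene4.png')}
pickle.dump(D,open('d4.pkl','wb'))
E
```

```text
time: 4.42
position: [477.5, -55.1, 146.8]
orientation: [-3.141, -0.006, -0.001]
contact_force: [-0.3, -0.3, -0.9]
gripper_width: 15.4
gripper_force: 58.3
time: 5.05
position: [477.4, 41.6, 245.1]
orientation: [-3.111, -0.437, 0.002]
contact_force: [0.1, 0.2, -0.8]
gripper_width: 15.4
gripper_force: 58.5
```

View pics/wrist4.png

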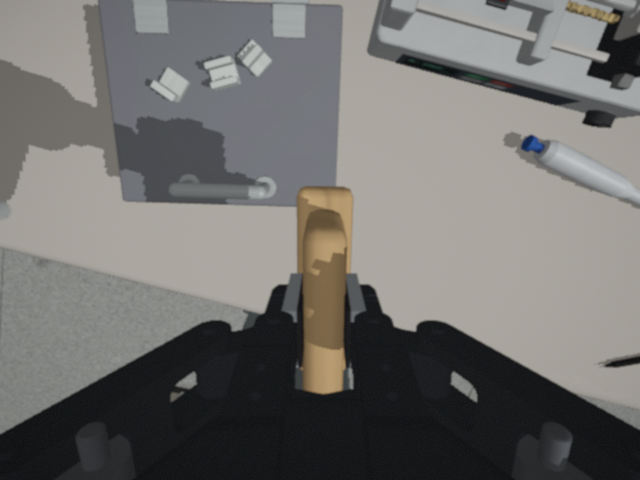

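```bash
python3 - <<'E'
from h import *
import pickle
D=pickle.load(open('d4.pkl','rb'));w=D['wrist'];s=pickle.load(open('d1.pkl','rb'))['side']
fl,fr,br=[atz(w,u,v,72) for u,v in((124,201),(333,206),(342,6))]
print('corners',fl,fr,br,np.linalg.norm(fl-fr),np.linalg.norm(fr-br))
y=(fl-fr)[:2];print('yaw',np.degrees(np.arctan2(-y[0],y[1])), 'yaw x',np.degrees(np.arctan2(*(br-fr)[1::-1])))
bl,b2=atz(w,177,189,102),atz(w,268,188,102);y=(bl-b2)[:2];print('bar',bl,b2,(bl+b2)/2,np.degrees(np.arctan2(-y[0],y[1])))
print('bar tri',tri(ray(w,222.5,189),ray(s,321,248)))
yaw=np.arctan2(-(fl-fr)[0],(fl-fr)[1]);ex=np.array([np.cos(yaw),np.sin(yaw)]);ey=np.array([-ex[1],ex[0]])
C=((fl+fr)/2)[:2]+ex*83; C2=((bl+b2)/2)[:2]+ex*65;print('centre',C,C2)
for u,v in((170,85),(222,71),(255,58)):
    p=atz(w,u,v,80)[:2];print('off',p,(p-C2)@ex,(p-C2)@ey)
# triangulate offcut & lid corner with side
print('corner tri',tri(ray(w,124,201),ray(s,310,283)),tri(ray(w,333,206),ray(s,343.5,243)))
print(get_obs()['position'],R.from_rotvec(get_obs()['orientation']).as_matrix()[:,0])
E
```

```text
corners [436.78506243 219.08158527  72.        ] [485.01295749  34.05380668  72.        ] [641.91394397  72.89928936  72.        ] 191.20985515574577 161.63814860122523
yaw 14.609212075739734 yaw x 13.905647911388334
bar [468.97148414 163.50269139 102.        ] [490.3385221   91.99595268 102.        ] [479.65500312 127.74932203 102.        ] 16.636751939950923
bar tri (array([478.10636495, 129.08711412,  96.34725225]), [np.float64(0.16738792745583192), np.float64(0.16738792745582323)])
centre [541.21550625 147.50236635] [542.55346407 144.14394341]
off [546.29750815 191.22732193] 15.498596534015462 44.6167670809758
off [568.36252429 152.50371023] 27.083159668913144 1.579795330204583
off [585.08428074 129.00218084] 37.33660688144512 -25.379541504715622
corner tri (array([436.11748973, 220.622     ,  69.31103248]), [np.float64(0.3094294293972721), np.float64(0.30942942939724377)]) (array([484.85185829,  34.0229851 ,  70.47058125]), [np.float64(0.15525139937273572), np.float64(0.15525139937269802)])
[477.35009519  41.63562279 245.08636592] [ 0.96145354  0.27496066 -0.00192883]
```

```bash
python3 -m pendant '[{"grip":10,"x":0.4,"y":0.12,"z":0,"turn":-0.013},{"grip":10,"x":0.8,"y":0.24,"z":-0.3,"turn":-0.013},{"grip":10,"x":0.97,"y":0.3,"z":-0.7,"turn":-0.013},{"grip":10,"x":0.97,"y":0.3,"z":-0.9,"turn":-0.013},{"grip":10,"x":0.97,"y":0.3,"z":-1,"turn":-0.013},{"grip":10,"x":0.97,"y":0.3,"z":-1,"turn":-0.013}]';  python3 -m pendant '[{"grip":10,"x":0,"y":0,"z":-0.1,"turn":0},{"grip":10,"x":0,"y":0,"z":-0.18,"turn":0},{"grip":10,"x":0,"y":0,"z":-0.21,"turn":0},{"grip":10,"x":0,"y":0,"z":-0.21,"turn":0}]'; python3 -c "
from h import *
cam('wrist','wrist5.png');o=get_obs();print(o['position'],o['contact_force'])"
```

```text
time: 5.9
position: [574.4, 72.1, 145.9]
orientation: [-3.115, -0.405, 0.002]
contact_force: [-0.4, 1.4, -0.5]
gripper_width: 14.7
gripper_force: 58.6
time: 6.4
position: [574.6, 72.5, 125.2]
orientation: [-3.115, -0.406, 0.0]
contact_force: [-0.8, 0.4, -0.4]
gripper_width: 15.3
gripper_force: 58.6
[574.7255539   72.54324898 125.42322099] [-0.86126264 -0.85070433 -0.72828195]
```

View pics/wrist5.png

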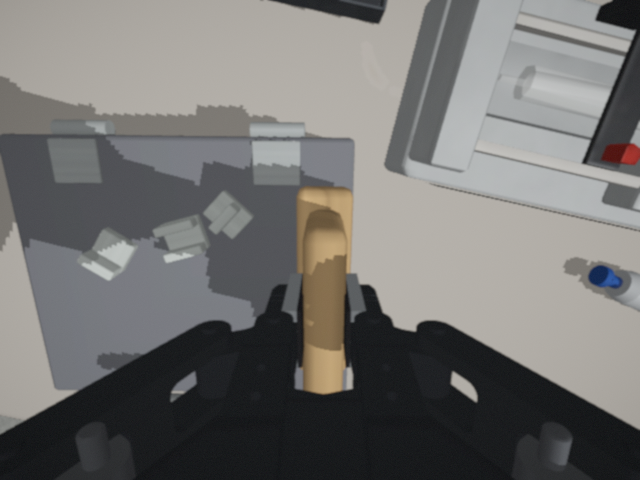

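```bash
for i in 1 2; do :; done; python3 -m pendant '[{"grip":10,"x":0,"y":0,"z":-0.02,"turn":0},{"grip":10,"x":0,"y":0,"z":-0.02,"turn":0}]'; python3 -m pendant '[{"grip":10,"x":0,"y":0,"z":-0.02,"turn":0},{"grip":10,"x":0,"y":0,"z":-0.02,"turn":0}]';python3 -m pendant '[{"grip":10,"x":0,"y":0,"z":-0.015,"turn":0},{"grip":10,"x":0,"y":0,"z":-0.015,"turn":0}]'
```

```text
time: 6.7
position: [574.6, 72.5, 123.3]
orientation: [-3.115, -0.406, -0.0]
contact_force: [0.1, -0.4, -1.7]
gripper_width: 15.1
gripper_force: 58.6
time: 6.95
position: [574.6, 72.5, 121.1]
orientation: [-3.115, -0.406, 0.0]
contact_force: [0.9, 1.1, -0.3]
gripper_width: 15.4
gripper_force: 58.6
time: 7.2
position: [574.6, 72.5, 119.6]
orientation: [-3.115, -0.406, 0.0]
contact_force: [-0.1, 0.9, -1.4]
gripper_width: 15.3
gripper_force: 58.6
```

```bash
python3 -m pendant '[{"grip":10,"x":0,"y":0,"z":-0.01,"turn":0},{"grip":10,"x":0,"y":0,"z":-0.01,"turn":0}]'
```

```text
time: 7.45
position: [574.7, 72.5, 119.4]
orientation: [3.115, 0.406, 0.001]
contact_force: [-3.4, -0.9, 6.2]
gripper_width: 15.1
gripper_force: 59.6
```

```bash
python3 -m pendant '[{"grip":10,"x":0,"y":0,"z":0.013,"turn":0},{"grip":10,"x":-0.025,"y":0.097,"z":0.013,"turn":0},{"grip":10,"x":-0.051,"y":0.193,"z":0.013,"turn":0},{"grip":10,"x":-0.077,"y":0.29,"z":0.013,"turn":0},{"grip":10,"x":-0.102,"y":0.387,"z":0.013,"turn":0},{"grip":10,"x":-0.128,"y":0.484,"z":0.013,"turn":0},{"grip":10,"x":-0.153,"y":0.58,"z":0.013,"turn":0},{"grip":10,"x":-0.179,"y":0.677,"z":0.013,"turn":0}]'; python3 -m pendant '[{"grip":10,"x":-0.025,"y":0.097,"z":0,"turn":0},{"grip":10,"x":-0.051,"y":0.193,"z":0,"turn":0},{"grip":10,"x":-0.077,"y":0.29,"z":0,"turn":0},{"grip":10,"x":-0.102,"y":0.387,"z":0,"turn":0},{"grip":10,"x":-0.128,"y":0.484,"z":0,"turn":0},{"grip":10,"x":-0.153,"y":0.58,"z":0,"turn":0},{"grip":10,"x":-0.179,"y":0.677,"z":0,"turn":0},{"grip":10,"x":-0.204,"y":0.774,"z":0,"turn":0}]'
python3 - <<'E'
from h import *
cam('wrist','w6.png')
E
```

```text
time: 8.45
position: [556.6, 140.8, 120.1]
orientation: [3.115, 0.406, 0.0]
contact_force: [1.2, 0.1, -0.3]
gripper_width: 15.3
gripper_force: 58.5
time: 9.45
position: [536.2, 218.3, 120.1]
orientation: [-3.115, -0.406, 0.0]
contact_force: [0.1, 0.7, -0.0]
gripper_width: 15.2
gripper_force: 58.6
```

```bash
python3 -m pendant '[{"grip":10,"x":-0.018,"y":0.067,"z":0,"turn":0},{"grip":10,"x":-0.036,"y":0.135,"z":0,"turn":0},{"grip":10,"x":-0.053,"y":0.2,"z":0,"turn":0},{"grip":10,"x":-0.071,"y":0.27,"z":0,"turn":0},{"grip":10,"x":-0.088,"y":0.335,"z":0,"turn":0},{"grip":10,"x":-0.106,"y":0.4,"z":0,"turn":0},{"grip":10,"x":-0.124,"y":0.47,"z":0,"turn":0},{"grip":10,"x":-0.14,"y":0.53,"z":0,"turn":0}]'; python3 -m pendant '[{"grip":10,"x":0,"y":0,"z":0.4,"turn":0},{"grip":10,"x":0,"y":0,"z":0.7,"turn":0},{"grip":10,"x":0.1,"y":-0.4,"z":0.7,"turn":0},{"grip":10,"x":0.2,"y":-0.8,"z":0.7,"turn":0},{"grip":10,"x":0.2,"y":-0.9,"z":0.8,"turn":0},{"grip":10,"x":0.2,"y":-0.9,"z":0.8,"turn":0}]'
python3 - <<'E'
from h import *
import pickle
D={n:cam(n) for n in('wrist','scene','side')};pickle.dump(D,open('d7.pkl','wb'))
w6=cv2.imread('pics/w6.png')
t=lambda i:cv2.resize(i,(400,300),interpolation=cv2.INTER_AREA)
s=cv2.resize(D['side']['image'][200:400,140:407],(400,300),interpolation=cv2.INTER_CUBIC)
q=cv2.resize(D['scene']['image'][150:330,180:420],(400,300),interpolation=cv2.INTER_CUBIC)
cv2.imwrite('pics/mix.png',np.vstack([np.hstack([t(w6),t(D['wrist']['image'])]),np.hstack([s,q])]))
E
```

```text
time: 10.5
position: [522.2, 271.1, 120.1]
orientation: [-3.115, -0.407, 0.0]
contact_force: [-0.1, -0.2, -1.3]
gripper_width: 14.8
gripper_force: 58.5
time: 11.25
position: [542.6, 180.7, 201.1]
orientation: [-3.115, -0.405, -0.003]
contact_force: [0.5, 0.0, -1.4]
gripper_width: 15.0
gripper_force: 58.5
```

View pics/mix.png

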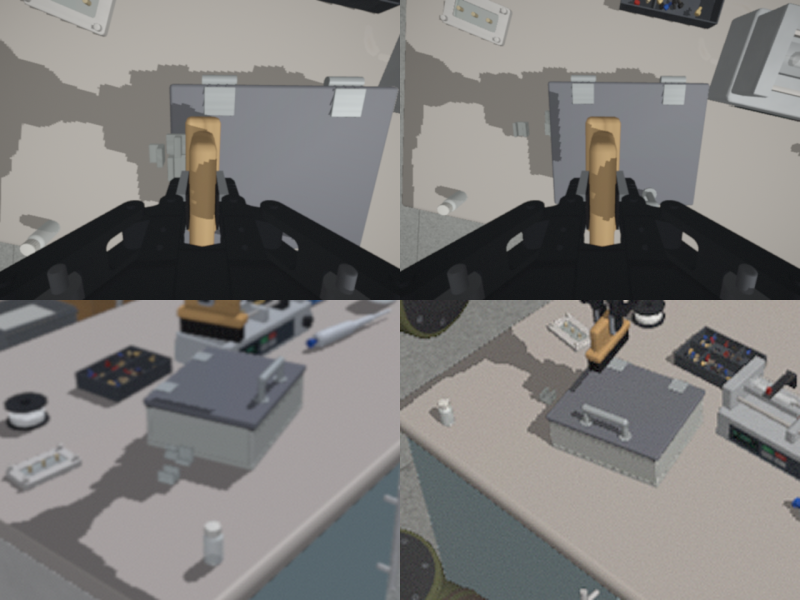

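```bash
python3 - <<'E'
from h import *
import pickle
D=pickle.load(open('d7.pkl','rb'))
C=np.array([542,146]);a=np.radians(14.8);ex=np.array([np.cos(a),np.sin(a)]);ey=np.array([-ex[1],ex[0]])
for n,b in(('wrist',(150,140,255,300)),('side',(225,285,285,335)),('scene',(250,190,280,225))):
    f=D[n];c=f['image'][b[1]:b[3],b[0]:b[2]].astype(int)
    m=(((c[...,2]-c[...,0])<6)&(c.sum(2)>330)).astype('uint8')
    k,l,s,ce=cv2.connectedComponentsWithStats(m)
    for i in range(1,k):
        if s[i,4]>8:
            u,v=ce[i]+[b[0],b[1]];p=atz(f,u,v,8)[:2]-C;print(n,s[i].tolist(),np.round([u,v]),'box',np.round([p@ex,p@ey]))
for n,b,st in(('side',(222,280,285,335),1),('wrist',(170,170,260,250),2)):
    f=D[n]['image'][b[1]:b[3]:st,b[0]:b[2]:st].astype(int);d=f[...,2]-f[...,0];g=f.sum(2)//3
    print(n);print('\n'.join(''.join('#' if x<8 and y>100 else '+' if x<8 else '.' if y>120 else ' ' for x,y in zip(*r_)) for r_ in zip(d,g)))
E
```

```text
wrist [89, 0, 16, 21, 141] [248. 145.] box [ 69. 103.]
wrist [80, 36, 11, 44, 335] [235. 198.] box [ 20. 119.]
wrist [30, 54, 24, 26, 475] [191. 206.] box [ 11. 162.]
wrist [95, 117, 10, 43, 357] [250. 278.] box [-64. 108.]
wrist [95, 145, 1, 11, 11] [245. 290.] box [-78. 115.]
side [3, 0, 4, 4, 9] [229. 286.] box [109.  83.]
side [0, 0, 60, 26, 952] [262. 295.] box [30. 86.]
side [0, 25, 60, 25, 335] [257. 323.] box [ -8. 179.]
side [32, 44, 6, 6, 12] [259. 332.] box [-26. 203.]
side [38, 46, 6, 3, 12] [266. 332.] box [-37. 198.]
scene [14, 12, 9, 11, 53] [268. 207.] box [  9. 162.]
side
#########################################################++++++
#############################################################++
###############################################################
###############################################################
###############################################################
###############################################################
###############################################################
########################################################
[... 4161 characters left out ...]
#+++++++##
.................                  #+++++++##
..................                 #+++++++##
..................                  +++++++##
..................                  +++++++##
..................                  ++++++++#
..................                  ++++++++#
..................                  +++++++##
...................                 +++++++##
...................                 +++++++##
...................                 +++++++##
..................                  ++++++++#
..................                  ++++++++#
...................                 ++++++++#
...................                 ++++++++#
...................                 #++++++##
```

```bash
python3 -m pendant '[{"grip":10,"x":-0.1,"y":-0.5,"z":0,"turn":0},{"grip":10,"x":-0.2,"y":-1,"z":0,"turn":0}]'; python3 -m pendant '[{"grip":10,"x":-0.1,"y":-0.5,"z":0,"turn":0},{"grip":10,"x":-0.2,"y":-1,"z":0,"turn":0}]'; python3 -m pendant '[{"grip":10,"x":-0.1,"y":-0.5,"z":0,"turn":0},{"grip":10,"x":-0.2,"y":-1,"z":0,"turn":0},{"grip":10,"x":-0.2,"y":-1,"z":-0.4,"turn":0},{"grip":10,"x":-0.2,"y":-1,"z":-0.8,"turn":0},{"grip":10,"x":-0.2,"y":-1,"z":-1,"turn":0},{"grip":10,"x":-0.2,"y":-1,"z":-1,"turn":0}]'
```

```text
time: 11.65
position: [521.8, 80.7, 199.6]
orientation: [-3.115, -0.41, 0.001]
contact_force: [0.4, -1.3, -0.9]
gripper_width: 15.1
gripper_force: 58.6
time: 11.9
position: [501.9, -19.9, 199.9]
orientation: [-3.115, -0.409, 0.0]
contact_force: [0.9, -0.0, -0.4]
gripper_width: 14.9
gripper_force: 58.6
time: 12.65
position: [481.9, -118.5, 98.8]
orientation: [-3.114, -0.408, 0.004]
contact_force: [-0.8, -0.0, -0.1]
gripper_width: 15.0
gripper_force: 58.5
```

Lower to 48, release, rise.

```bash
python3 -m pendant '[{"grip":10,"x":0,"y":0,"z":-0.3,"turn":0},{"grip":10,"x":0,"y":0,"z":-0.48,"turn":0},{"grip":10,"x":0,"y":0,"z":-0.51,"turn":0},{"grip":10,"x":0,"y":0,"z":-0.515,"turn":0},{"grip":10,"x":0,"y":0,"z":-0.515,"turn":0}]'; python3 -m pendant '[{"grip":85,"x":0,"y":0,"z":0,"turn":0},{"grip":85,"x":0,"y":0,"z":0,"turn":0},{"grip":85,"x":0,"y":0,"z":0,"turn":0},{"grip":85,"x":0,"y":0,"z":0,"turn":0},{"grip":85,"x":0,"y":0,"z":0.3,"turn":0},{"grip":85,"x":0,"y":0,"z":0.8,"turn":0},{"grip":85,"x":0,"y":0,"z":1,"turn":0},{"grip":85,"x":0,"y":0,"z":1,"turn":0}]'
```

```text
time: 13.28
position: [482.9, -119.4, 49.6]
orientation: [3.114, 0.407, 0.002]
contact_force: [0.1, 0.4, -0.1]
gripper_width: 14.9
gripper_force: 58.6
time: 14.28
position: [482.9, -119.5, 149.8]
orientation: [3.114, 0.406, 0.004]
contact_force: [0.3, 0.4, -0.6]
gripper_width: 84.9
gripper_force: 0.0
```

```bash
python3 -c "
from h import *
o=get_obs();print(o['qpos'],o['position']);print(R.from_rotvec(o['orientation']).as_matrix().round(3))"
```

```text
[-3.16333973e-01  2.69035546e-01  1.76238511e+00  1.48896846e-05
  1.10737106e+00  9.95007592e-01] [ 482.88827717 -119.54749085  149.78722276]
[[ 0.967  0.257  0.003]
 [ 0.257 -0.967 -0.001]
 [ 0.002  0.002 -1.   ]]
```

```bash
python3 -m pendant '[{"grip":85,"x":0,"y":0,"z":0.2,"turn":0.11},{"grip":85,"x":0,"y":0.3,"z":0.2,"turn":0.22},{"grip":85,"x":0,"y":0.7,"z":0.2,"turn":0.33},{"grip":85,"x":0,"y":1,"z":0.2,"turn":0.44},{"grip":85,"x":0,"y":1,"z":0.2,"turn":0.5},{"grip":85,"x":0,"y":1,"z":0.2,"turn":0.5}]'; python3 -m pendant '[{"grip":85,"x":0,"y":0.2,"z":0,"turn":0.11},{"grip":85,"x":0,"y":0.5,"z":0,"turn":0.22},{"grip":85,"x":0,"y":0.8,"z":0,"turn":0.33},{"grip":85,"x":0,"y":1,"z":0,"turn":0.44},{"grip":85,"x":0,"y":1,"z":0,"turn":0.5},{"grip":85,"x":0,"y":1,"z":0,"turn":0.5}]'; python3 - <<'E'
from h import *
import pickle
D={n:cam(n) for n in('wrist','side')};pickle.dump(D,open('d8.pkl','wb'))
w=D['wrist'];o=get_obs();print(o['position'],o['qpos'],R.from_rotvec(o['orientation']).as_matrix()[:,1].round(3),np.round(w['xyz']))
F=240/np.tan(np.radians(w['vfov'])/2)
def proj(p):
    q=rot(w).T@(np.array(p)-np.array(w['xyz']));return q[:2]/q[2]*F+[w['cx'],w['cy']]
ex=np.array([.967,.255,0]);ey=np.array([-.255,.967,0]);B=np.array([479,128.5,102])
for t in(-34,0,34): print(t,proj(B+ey*t))
# profile across bar: bright band search along ex
g=cv2.cvtColor(w['image'],cv2.COLOR_BGR2GRAY)
for t in(-20,0,20): 
    print(t,[int(cv2.getRectSubPix(g,(3,3),tuple(map(float,proj(B+ey*t+ex*s)))).mean()) for s in range(-24,25,3)])
print('ylong',[int(cv2.getRectSubPix(g,(3,3),tuple(map(float,proj(B+ey*s)))).mean()) for s in range(-60,61,4)])
E
```

```text
time: 15.02
position: [482.0, -19.1, 167.4]
orientation: [-2.722, -1.567, 0.002]
contact_force: [0.7, -0.4, -0.5]
gripper_width: 85.0
gripper_force: 0.0
time: 15.78
position: [482.2, 80.4, 167.9]
orientation: [-1.919, -2.487, 0.001]
contact_force: [-0.6, 0.3, 0.0]
gripper_width: 84.9
gripper_force: 0.0
[482.2782897   80.23193015 168.1692104 ] [ 8.99225806e-02  2.29712581e-01  1.76483777e+00 -6.80130728e-06
  1.14768203e+00 -1.65331666e-01] [ 0.968  0.252 -0.001] [466. 146. 310.]
-34 [336.43288557 225.61442394]
0 [336.96884623 169.77244858]
34 [337.5545755  108.74505991]
-20 [162, 162, 127, 122, 123, 144, 137, 160, 150, 124, 119, 121, 120, 120, 119, 119, 119]
0 [161, 161, 134, 120, 122, 121, 134, 158, 150, 124, 75, 115, 119, 118, 118, 118, 117]
20 [161, 161, 139, 118, 120, 120, 131, 156, 152, 126, 75, 109, 117, 116, 116, 116, 116]
ylong [125, 125, 124, 124, 123, 123, 138, 151, 149, 150, 150, 150, 150, 150, 150, 150, 151, 151, 151, 151, 152, 152, 151, 152, 152, 134, 81, 76, 76, 75, 84]
```

```bash
python3 -m pendant '[{"grip":85,"x":-0.05,"y":0.3,"z":0,"turn":0},{"grip":85,"x":-0.05,"y":0.487,"z":-0.2,"turn":0},{"grip":85,"x":-0.05,"y":0.487,"z":-0.5,"turn":0},{"grip":85,"x":-0.05,"y":0.487,"z":-0.75,"turn":0},{"grip":85,"x":-0.05,"y":0.487,"z":-0.85,"turn":0},{"grip":85,"x":-0.05,"y":0.487,"z":-0.86,"turn":0}]'; python3 -m pendant '[{"grip":25,"x":0,"y":0,"z":0,"turn":0},{"grip":25,"x":0,"y":0,"z":0,"turn":0},{"grip":25,"x":0,"y":0,"z":0,"turn":0},{"grip":5,"x":0,"y":0,"z":0,"turn":0},{"grip":5,"x":0,"y":0,"z":0,"turn":0},{"grip":5,"x":0,"y":0,"z":0,"turn":0}]'
```

```text
time: 16.62
position: [477.4, 129.1, 82.5]
orientation: [-1.917, -2.488, 0.001]
contact_force: [0.8, -0.3, -0.2]
gripper_width: 85.2
gripper_force: 0.0
time: 17.38
position: [476.1, 129.0, 82.8]
orientation: [-1.914, -2.489, 0.004]
contact_force: [-12.4, -4.3, 12.0]
gripper_width: 10.1
gripper_force: 58.5
```

```bash
python3 -m pendant '[{"grip":5,"x":-0.012,"y":-0.003,"z":0,"turn":0},{"grip":5,"x":-0.012,"y":-0.003,"z":0.01,"turn":0},{"grip":5,"x":-0.012,"y":-0.003,"z":0.01,"turn":0}]';  python3 -m pendant '[{"grip":5,"x":0,"y":0,"z":0.005,"turn":0},{"grip":5,"x":0,"y":0,"z":0.01,"turn":0},{"grip":5,"x":0,"y":0,"z":0.01,"turn":0}]'
```

```text
time: 17.75
position: [476.1, 129.0, 83.1]
orientation: [-1.915, -2.49, 0.0]
contact_force: [3.0, 1.4, -8.6]
gripper_width: 10.0
gripper_force: 58.8
time: 18.12
position: [476.3, 129.0, 83.9]
orientation: [-1.915, -2.49, 0.0]
contact_force: [8.1, 2.7, -13.8]
gripper_width: 9.5
gripper_force: 58.7
```

```bash
python3 -m pendant '[{"grip":5,"x":0,"y":0,"z":0.005,"turn":0},{"grip":5,"x":0,"y":0,"z":0.01,"turn":0},{"grip":5,"x":0,"y":0,"z":0.01,"turn":0},{"grip":5,"x":0,"y":0,"z":0.01,"turn":0}]';  python3 -m pendant '[{"grip":5,"x":0,"y":0,"z":0.005,"turn":0},{"grip":5,"x":0,"y":0,"z":0.01,"turn":0},{"grip":5,"x":0,"y":0,"z":0.01,"turn":0},{"grip":5,"x":0,"y":0,"z":0.01,"turn":0}]'
```

```text
time: 18.62
position: [476.7, 129.2, 85.4]
orientation: [1.915, 2.49, 0.001]
contact_force: [9.8, 1.4, -11.2]
gripper_width: 9.9
gripper_force: 59.0
time: 19.12
position: [477.0, 129.2, 86.6]
orientation: [1.915, 2.489, 0.002]
contact_force: [9.9, 2.7, -10.4]
gripper_width: 9.6
gripper_force: 59.0
```

```bash
python3 -m pendant '[{"grip":5,"x":0.013,"y":0.003,"z":0.02,"turn":0},{"grip":5,"x":0.02,"y":0.005,"z":0.04,"turn":0},{"grip":5,"x":0.026,"y":0.007,"z":0.06,"turn":0},{"grip":5,"x":0.033,"y":0.009,"z":0.08,"turn":0},{"grip":5,"x":0.04,"y":0.01,"z":0.1,"turn":0},{"grip":5,"x":0.045,"y":0.012,"z":0.11,"turn":0},{"grip":5,"x":0.045,"y":0.012,"z":0.11,"turn":0}]'
```

```text
time: 20.0
position: [480.5, 130.1, 97.7]
orientation: [-1.915, -2.49, 0.001]
contact_force: [0.5, -1.7, -3.2]
gripper_width: 9.9
gripper_force: 59.1
```

```bash
python3 -m pendant '[{"grip":5,"x":0.01,"y":0.003,"z":0.02,"turn":0},{"grip":5,"x":0.02,"y":0.005,"z":0.04,"turn":0},{"grip":5,"x":0.029,"y":0.008,"z":0.06,"turn":0},{"grip":5,"x":0.029,"y":0.008,"z":0.065,"turn":0},{"grip":5,"x":0.029,"y":0.008,"z":0.065,"turn":0},{"grip":5,"x":0.029,"y":0.008,"z":0.065,"turn":0},{"grip":5,"x":0.029,"y":0.008,"z":0.065,"turn":0},{"grip":5,"x":0.029,"y":0.008,"z":0.065,"turn":0}]'
python3 - <<'E'
from h import *
import pickle
s=cam('side','side9.png');b=pickle.load(open('d7.pkl','rb'))['side'];w=cam('wrist','wrist9.png')
F=240/np.tan(np.radians(s['vfov'])/2)
H=np.array([542+.967*83,146+.255*83,62]);ex=np.array([.967,.255,0]);ey=np.array([-.255,.967,0]);ez=np.array([0,0,1])
def proj(p):
    q=rot(s).T@(p-np.array(s['xyz']));return q[:2]/q[2]*F+[s['cx'],s['cy']]
# darkness profile down the lid's left edge face near front: now and before
x=ex*-155
for f in(b,s):
    g=cv2.cvtColor(f['image'],cv2.COLOR_BGR2GRAY)
    print([int(cv2.getRectSubPix(g,(1,1),tuple(map(float,proj(H+x+ey*98+ez*h))))[0,0]) for h in range(-30,50,4)])
print(get_obs()['position'],get_obs()['contact_force'])
E
```

```text
time: 21.0
position: [483.0, 130.7, 104.0]
orientation: [-1.915, -2.489, 0.003]
contact_force: [-4.5, -4.6, -1.7]
gripper_width: 10.1
gripper_force: 59.3
[119, 119, 118, 120, 119, 120, 116, 85, 67, 79, 98, 103, 103, 103, 94, 73, 82, 98, 103, 105]
[125, 125, 125, 126, 126, 126, 121, 84, 53, 88, 92, 92, 90, 78, 74, 70, 62, 62, 63, 62]
[482.95158294 130.7502528  103.96517523] [-4.5294541  -4.85663556 -2.06474889]
```

```bash
python3 - <<'E'
from h import *
import pickle
f0=pickle.load(open('d7.pkl','rb'))['side'];im=cv2.imread('pics/side9.png')
s=f0;F=240/np.tan(np.radians(s['vfov'])/2)
H=np.array([542+.967*83,146+.255*83,62]);ex=np.array([.967,.255,0]);ey=np.array([-.255,.967,0]);ez=np.array([0,0,1])
def proj(p):
    q=rot(s).T@(p-np.array(s['xyz']));return q[:2]/q[2]*F+[s['cx'],s['cy']]
# along the left edge, mean brightness of lines at lid-frame height h, for candidate theta
for name,i in(('before',f0['image']),('now',im)):
    g=cv2.GaussianBlur(cv2.cvtColor(i,cv2.COLOR_BGR2GRAY),(0,0),.6).astype(float)
    print(name)
    for th in np.arange(-.03,.28,.03):
        v=[]
        for h in(-6,0,5,10,16):
            L=[]
            for d in range(40,160,4):
                u=proj(H+ey*98-ex*(d*np.cos(th)+h*np.sin(th))+ez*(d*np.sin(th)+h*np.cos(th)))
                L.append(cv2.getRectSubPix(g.astype('float32'),(1,1),tuple(map(float,u)))[0,0])
            v.append((int(np.mean(L)),int(np.std(L))))
        print(round(th,2),v)
E
```

```text
before
-0.03 [(123, 0), (103, 6), (70, 1), (72, 5), (85, 13)]
0.0 [(120, 1), (78, 2), (72, 2), (79, 15), (93, 8)]
0.03 [(103, 10), (71, 1), (79, 11), (82, 17), (99, 3)]
0.06 [(84, 13), (77, 9), (82, 17), (87, 13), (101, 2)]
0.09 [(79, 9), (82, 15), (83, 17), (93, 10), (100, 6)]
0.12 [(83, 11), (82, 17), (86, 15), (96, 8), (101, 5)]
0.15 [(84, 15), (83, 16), (90, 13), (99, 6), (102, 1)]
0.18 [(82, 16), (87, 15), (94, 12), (101, 3), (102, 0)]
0.21 [(83, 16), (90, 14), (97, 9), (102, 1), (102, 0)]
0.24 [(86, 16), (93, 14), (99, 7), (102, 0), (102, 0)]
0.27 [(89, 15), (95, 12), (100, 5), (102, 0), (102, 1)]
now
-0.03 [(129, 0), (104, 8), (61, 3), (83, 3), (84, 7)]
0.0 [(126, 1), (68, 3), (76, 2), (86, 6), (81, 7)]
0.03 [(104, 13), (65, 5), (87, 5), (83, 6), (77, 8)]
0.06 [(78, 18), (79, 10), (86, 5), (78, 4), (75, 10)]
0.09 [(76, 13), (85, 8), (81, 3), (75, 3), (72, 12)]
0.12 [(80, 11), (84, 5), (75, 0), (73, 6), (69, 14)]
0.15 [(82, 10), (77, 2), (73, 1), (69, 10), (70, 15)]
0.18 [(79, 7), (74, 1), (70, 4), (68, 12), (70, 15)]
0.21 [(75, 6), (71, 3), (67, 7), (69, 14), (71, 16)]
0.24 [(72, 4), (67, 5), (67, 10), (70, 15), (75, 15)]
0.27 [(69, 5), (66, 6), (68, 12), (72, 15), (78, 16)]
```

```bash
python3 -c "
from rig import r
print(r.close_job())"
```

```text
the job is handed in; nothing more can be done
None
```

I swept the three offcuts off the lid with the brush, stood the brush back on the worktop, and handed the job in holding the lid by its bar at about 0.15 rad (front edge about 25 mm up). The simulator returned no verdict, and I did not check the set-down brush with a camera.

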